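# Bed a flatted cover in a drill jig and lock it

### The arm

A 7-joint arm with a two-finger parallel gripper is mounted at the origin on the work surface. World frame = base frame: x ahead of the robot, y to its left, z up, the work surface at z = 0. Lengths are in m, angles in rad, forces in N, time in s.
With the tool pointing down it reaches from about 0.4 to 0.85 m from the base axis. Payload 10.4 kg.
Tool frame: the origin (TCP) lies at the very end of the fingers, on their centre line; the grasp point (between the pads) lies 19 mm behind it; z points along the fingers, y is the line along which they close (so a half turn about z gives the same grasp; the last joint's range is limited). The gripper opens to 87 mm and grips with 3 to 60 N. Pads are 19 mm wide; open, the fingers measure 117 mm over their backs; the gripper's body (75 mm by 190 mm) begins 51 mm behind the grasp point.
Start: joints at [1.118, 0.332, -0.065, 1.46, 0.022, 1.35, -0.088], TCP at [0.26, -0.568, 0.223] pointing down, gripper open.
Joint ranges: [-2.6, 2.6], [-0.5, 2.12], [-1.47, 1.34], [0.16, 2.42], [-1.27, 4.41], [0.06, 2.06], [-2.6, 2.6]. Speed limits (rad/s): [2.22, 2.22, 2.79, 2.79, 3.14, 3.14, 3.14].

### API

Orientations are given as a unit quaternion [x, y, z, w].
In Python, from bench import r gives the robot as it stands.
- The arm moves only by the shell command python3 -m crank 'ROWS' [FORCE]. ROWS is JSON, a list that holds one entry, the list of rows, each a list of 5 numbers: the shift along the tool's x, y, z in mm, then the turn about the tool's z in degrees, then the opening, from -1 (shut) to 1 (fully open). A call has 1 to 20 rows; each row is the pose to reach, as a shift and turn from the pose commanded when the call began, along the tool's axes at that moment; what a row does not reach only later rows make up. A row lasts 1/10 s, in which the tool goes at most 50 mm and 8.59 degrees, less where a joint would pass 70% of its speed; a pose out of reach is approached as far as the arm can. A call with a gripper value outside its range is refused whole. The fingers move at their own pace and stop on an object; FORCE is the grip in N (left out, the last holds). Time passes only in rows, so rows that repeat a pose let the fingers close. It gives the time, the measured TCP pose, the force, the opening and the grip force at its end, in the units of the state.
- r.read_state(): the state, without advancing time (a new reading comes with each control period).
- r.camera(name): name is "scene" or "top" or "wrist"; returns a dict with "image" (420x560x3 uint8, red, green, blue), "vfov" (degrees; the focal length in pixels is half the picture's height over the tangent of half this angle, whatever the lens; pixels are square), "cx", "cy" (the principal point, pixels), "eye" and "attitude" of the camera in the world. Camera axes: x right, y down, z forward; pixel columns grow to the right and rows downward; lengths in m; the calibration is good to about 2 mm. A picture is of the moment at which its call begins. There is no depth.
- r.close_job(): hands the job in; it is judged then, once.
The state is a dict: "time": time; "joint_positions": joint angles; "joint_vel": joint speeds; "joint_torque": joint torques, N m; "ee_pos": TCP position; "eef_rot": TCP orientation; "ft_force": force on the tool from outside, world axes, zero at the start; "torque": the same for the moment, N m; "width": finger opening in m; "grip_force": force on a finger pad.
Only numpy, scipy, OpenCV 4.12 (cv2) and the standard library are available. Lean on these libraries where they do the work, as an engineer would, in place of code of your own. Each camera call takes 0.05 s, during which the arm holds its last target. There are 200 camera calls.

### The job

The polished brass cover lies the wrong way round in the drill jig: with a fingertip pressed gently on its face, so as not to mark it, turn it until its flat lies fully against the stop bar. Only then swing the cam lever counterclockwise (seen from above) as far as it goes, so that the cam locks the cover against the bar, and let go. Leave the other things on the bench where they are.

Things in the scene. Friction and masses are not known exactly. Their poses are not given: they have to be found in the camera images.
- jig: Fixed drill jig: dark steel plate 205 x 150 x 15 mm thick. Origin on the bench below the seated cover's centre; x points to the stop bar, z up. Stop bar: 20 x 128 mm, 10 mm high on the plate, its face at x = +38 mm. Two side jaws, 8 mm high, x = -57 to +22 mm: hollowed to a 50 mm radius about x = -11 mm, straight (y = +-50 mm) towards the bar. Cam pivot at x = -75.9, y = 0 mm.
- cover: Brass disc 96 mm across, 12 mm thick, one flat cut 38 mm from its centre (59 mm long), 0.7 kg, loose on the jig plate (friction 0.2) between jaws, bar and cam. A fingertip pressed at about 10 N turns it, with much slip; the face marks above 20 N. Too wide to grasp. Origin: centre of underside; x points out through the flat, z up. Seated: origin at jig (0, 0, 15 mm), x along jig x.
- cover_flat (a point): Middle of the cover's flat at the upper face: 38 mm from the cover's centre along its x, 12 mm above its underside. On jig x = +38 mm when seated.
- cam_lever (a joint): Steel lever turning on the jig's upright cam pivot with a 40 mm round eccentric cam under it. rad: 0 open, grows counterclockwise from above to its stop at 2.55. The cam meets a seated cover at about 2.1 and squeezes it harder from there on; it jams before 1.0 if the flat is not seated. Stiff: it turns at about 2 N at the grip (up to 12 N in the squeeze) and stays where left.
- lever_grip (a point): On the axis of the lever's upright round black grip, 16 mm diameter, 75 mm from the pivot. The grip stands from 39 to 83 mm above the bench; this point is 65 mm above it. From the pivot it lies at 112 degrees from jig x with the lever at 0, turning counterclockwise with it.
- hammer: Bystander: hammer, wooden handle, 260 mm long, lying flat; origin at the middle of its length, on the bench.
- wrench: Bystander: steel open-ended spanner, 200 mm long, lying flat; origin at the middle of its length, on the bench.
- round_blank: Bystander: plain round steel blank without a flat, 80 mm across, 10 mm thick, on the bench beside the jig; origin at its underside.
- oil_can: Bystander: upright grey can, 60 mm across, 150 mm high; origin at the centre of its base.
Mind the look-alikes: they are no part of the job. Of the things shaped like the cover, the brass one is meant.

How it is judged:
On the way:
1. the cover's flat lies against the stop bar (within 1.7 mm and 2 degrees) while the cam lever is still open (below 0.6 rad) (x of cover_flat in the frame of jig above 0.0363 m and angle between the x axis of cover and the x axis of jig, either way round below 0.035 rad and value of joint cam_lever below 0.6 rad), for 0.2 s.
At the end, for the whole second after the job is handed in: The cover lies at rest with the middle of its flat within 1.7 mm of the stop bar's face and the flat parallel to it within 2 degrees (0.035 rad); the cam lever is past 2.2 rad and the cam presses on the cover with more than 5 N (x of cover_flat in the frame of jig above 0.0363 m and angle between the x axis of cover and the x axis of jig, either way round below 0.035 rad and value of joint cam_lever above 2.2 rad and contact force between cover and cam_lever above 5 N and linear speed of cover below 0.01 m/s); the robot touches nothing.
It fails at once if the robot presses on the cover with more than 20 N (contact force between the arm and cover above 20 N).
It fails at once if the hammer is moved by more than 20 mm (distance of hammer from where it was at the start of the episode above 0.02 m).
It fails at once if the spanner is moved by more than 20 mm (distance of wrench from where it was at the start of the episode above 0.02 m).
It fails at once if the plain round blank is moved by more than 20 mm (distance of round_blank from where it was at the start of the episode above 0.02 m).
It fails at once if the oil can is moved by more than 20 mm (distance of oil_can from where it was at the start of the episode above 0.02 m).
It also fails if it takes over 72 s, if anything falls off the work surface, if the arm or the gripper's body presses on something with over 40 N, if the wrist force passes 120 N, or if a joint passes its speed limit or range.

## Working session

There is one attempt and no reset: what is moved stays moved. The work goes in short steps, Python scripts to look and compute and a shell command to move; the robot and the scene stay as the last step left them, time stands still between calls to the robot, and variables do not carry over. Pictures are saved under pics/ and viewed, at most 10 in all, crops included, and the job is handed in when it is done.

```bash
mkdir -p pics; ls
python3 - <<'E'
from bench import r
import cv2
for n in ("scene","top"):
    c=r.camera(n); cv2.imwrite(f"pics/{n}0.png",c["image"][:,:,::-1]); print(n,c["vfov"],c["cx"],c["cy"],c["eye"],c["attitude"])
s=r.read_state();print(s)
E
```

```text
pics
scene 43.77661747520554 275.73741793443963 201.75856942058337 [1.52549666 0.1833048  1.27191618] [ 0.6101734   0.71694266 -0.26200436 -0.21221535]
top 42.87292440959936 279.56353063792574 213.6610938006984 [ 0.4881584  -0.00408466  1.48194097] [-0.6978743   0.71568991 -0.01225241  0.02468391]
{'time': 0.1, 'joint_positions': array([ 1.11840059,  0.33278868, -0.06467159,  1.46087062,  0.02159621,
        1.34990342, -0.08852072]), 'joint_vel': array([ 0.0011264 , -0.0034756 ,  0.00074898, -0.00356376,  0.00041509,
        0.00063917, -0.00014429]), 'joint_torque': array([ 1.49012361e-03, -6.24546647e+01,  2.49068864e-02, -3.90716493e+01,
       -6.13420852e-02,  3.65625112e-02,  1.22607912e-04]), 'ee_pos': array([ 0.26026273, -0.56784356,  0.22183957]), 'eef_rot': array([ 9.77001063e-01,  2.13233481e-01, -1.67231355e-04, -6.15195376e-04]), 'ft_force': array([-0.05644953, -1.13264021, -0.29658844]), 'torque': array([ 0.01767399, -0.07385938, -0.00578423]), 'grip_force': 0.0, 'width': 0.08712414928012982}
```

View pics/top0.png

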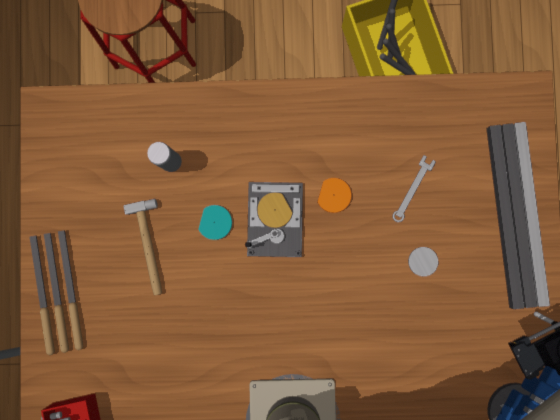

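View pics/scene0.png

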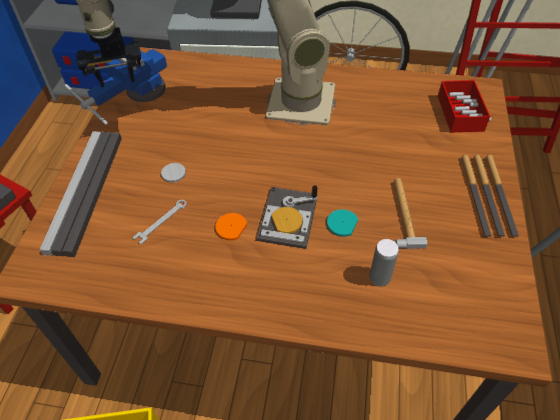

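The top view shows the jig centred near (276,219) with its bar at the far side (row 188). The brass cover is at (275,210), the lever pivot at (277,236) and the black grip at (249,245). The scene view agrees: cover at (287,219), grip at (314,191). Next I'll cast rays onto the relevant heights and enlarge the jig.

```bash
cat > h.py <<'E'
from bench import r
import numpy as np, cv2
from scipy.spatial.transform import Rotation as R
def ray(c,u,v):
    f=c["image"].shape[0]/2/np.tan(np.radians(c["vfov"])/2)
    return np.array(c["eye"]),R.from_quat(c["attitude"]).apply([(u-c["cx"])/f,(v-c["cy"])/f,1])
def onto(c,u,v,z):
    e,d=ray(c,u,v); return e+d*(z-e[2])/d[2]
def proj(c,p):
    f=c["image"].shape[0]/2/np.tan(np.radians(c["vfov"])/2)
    q=R.from_quat(c["attitude"]).inv().apply(np.array(p)-c["eye"]); return f*q[0]/q[2]+c["cx"],f*q[1]/q[2]+c["cy"]
def two(c1,p1,c2,p2):
    e1,d1=ray(c1,*p1); e2,d2=ray(c2,*p2)
    t=np.linalg.lstsq(np.c_[d1,-d2],e2-e1,rcond=None)[0]
    a,b=e1+d1*t[0],e2+d2*t[1]; return (a+b)/2,np.linalg.norm(a-b)
def brass(im):
    h=cv2.cvtColor(im,cv2.COLOR_RGB2HSV); return cv2.inRange(h,(17,100,90),(32,255,255))
def shift(p):  # world target -> tool-axes shift mm
    s=r.read_state(); return R.from_quat(s["eef_rot"]).inv().apply(np.array(p)-s["ee_pos"])*1000
E
python3 - <<'E'
from h import *
t=r.camera("top"); s=r.camera("scene")
print("jig corners",[onto(t,u,v,.015)[:2].round(4) for u,v in((249,183),(303,183),(303,257),(248,256))])
print("bar far",[onto(t,u,v,.025)[:2].round(4) for u,v in((252,188),(299,188))])
print("pivot",two(t,(277,236),s,(288,202)),"grip",two(t,(249,245),s,(314,191)),"cover",two(t,(275,210),s,(287,219)))
im=t["image"][170:270,230:320]
cv2.imwrite("pics/topz.png",cv2.resize(im,None,fx=6,fy=6,interpolation=cv2.INTER_CUBIC)[:,:,::-1])
print(R.from_quat(r.read_state()["eef_rot"]).as_matrix().round(3))
print(shift([.45,0.03,.35]))
w=r.camera("wrist"); print(w["eye"],R.from_quat(w["attitude"]).as_matrix().round(3),w["vfov"])
E
```

```text
jig corners [array([0.652, 0.103]), array([ 0.648 , -0.0458]), array([ 0.445 , -0.0403]), array([0.4513, 0.1101])]
bar far [array([0.6369, 0.0943]), array([ 0.6335, -0.0343])]
pivot (array([0.50394871, 0.030203  , 0.01293187]), np.float64(0.001720962138462972)) grip (array([0.48117667, 0.10594688, 0.05264226]), np.float64(0.0042892864073535006)) cover (array([0.5748901 , 0.03585407, 0.01841179]), np.float64(0.005850789597142566))
[[ 0.909  0.417 -0.   ]
 [ 0.417 -0.909  0.001]
 [-0.    -0.001 -1.   ]]
[ 421.57094321 -464.62558846 -127.52312885]
[ 0.32419867 -0.53974841  0.38399719] [[ 0.417 -0.879 -0.232]
 [-0.909 -0.403 -0.105]
 [-0.002  0.255 -0.967]] 62.92060951791457
```

View pics/topz.png

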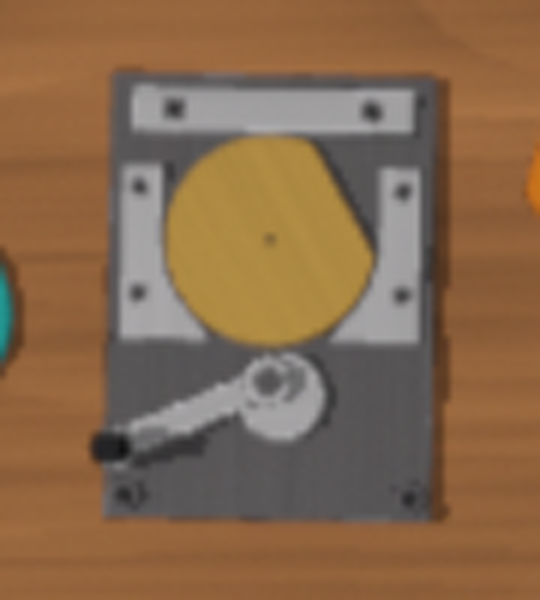

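The enlarged view shows the cover's flat facing up-right, from zoom pixel (315,145) to (375,255). That is about -61° from jig x, so the cover needs roughly 61° counterclockwise. The lever is open with its grip at (110,447). Next I'll bring the wrist camera over the jig with the fingers closed.

Run:
```python
from h import *
print(shift([.56,0.03,.26]))
```

```text
[ 521.58573796 -418.79905938  -37.57288895]
```

```bash
python3 -m crank '[[[0,0,-50,0,-1],[522,-419,-80,26,-1],[522,-419,-80,26,-1],[522,-419,-80,26,-1],[522,-419,-80,26,-1],[522,-419,-80,26,-1],[522,-419,-80,26,-1],[522,-419,-80,26,-1],[522,-419,-80,26,-1],[522,-419,-80,26,-1],[522,-419,-80,26,-1],[522,-419,-80,26,-1],[522,-419,-80,26,-1],[522,-419,-38,26,-1],[522,-419,-38,26,-1],[522,-419,-38,26,-1],[522,-419,-38,26,-1]]]' 10
python3 - <<'E'
from h import *
c=r.camera("wrist"); im=c["image"]
np.save("w1.npy",c,allow_pickle=True)
cv2.imwrite("pics/w1.png",im[:,:,::-1])
s=r.read_state();print(s["time"],s["ee_pos"],s["ft_force"],s["width"],R.from_quat(s["eef_rot"]).as_matrix().round(4),s["joint_positions"])
m=brass(im);n,l,st,ce=cv2.connectedComponentsWithStats(m);i=np.argsort(-st[1:,4])[:3]+1;print(st[i],ce[i])
E
```

```text
time: 1.95
ee_pos: [0.5602, 0.0305, 0.2601]
eef_rot: [1.0, -0.011, -0.001, -0.0]
ft_force: [-0.6, -0.1, 0.8]
width: 0.0004
grip_force: 0.0
2.0 [0.56036795 0.02940155 0.26073387] [-0.26154148 -0.63590926  0.25992971] 0.0003778034035104384 [[ 9.997e-01 -2.470e-02 -0.000e+00]
 [-2.470e-02 -9.997e-01 -5.000e-04]
 [ 0.000e+00  5.000e-04 -1.000e+00]] [ 0.35226855  0.2196785  -0.56673323  1.55110783  0.11940079  1.40556682
 -1.81869829]
[[ 238  119   83   84 5222]
 [  19  300   23   33  255]
 [ 301  256    4   57  208]] [[277.54098047 161.2154347 ]
 [ 29.72156863 315.38823529]
 [302.38461538 285.3125    ]]
```

View pics/w1.png

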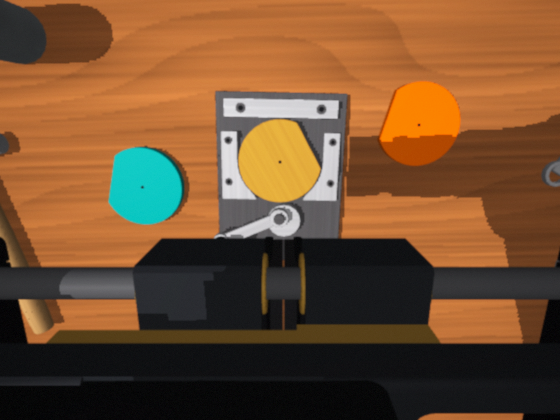

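The wrist view shows the cover centred at (279,161) with its flat toward the upper right ((298,122) to (321,167)). The bar is at rows 98–118, the lever pivot at (282,219), and the closed gripper is in the foreground. I'll fit the circle, flat and bar in world coordinates.

```bash
cat >> h.py <<'E'
from scipy.optimize import least_squares
def cover(c,z=.027,roi=None):
    m=brass(c["image"]); 
    if roi is not None: k=np.zeros_like(m);k[roi]=1;m=m*k
    cs=cv2.findContours(m,cv2.RETR_EXTERNAL,cv2.CHAIN_APPROX_NONE)[0]
    k=max(cs,key=cv2.contourArea)[:,0]+0.0
    P=np.array([onto(c,u,v,z)[:2] for u,v in k])
    f=lambda q,P:np.hypot(*(P-q[:2]).T)-q[2]
    q=least_squares(f,[*P.mean(0),.048],loss="soft_l1",f_scale=.0005,args=(P,)).x
    d=f(q,P); F=P[d<-.004]
    vx,vy,x0,y0=cv2.fitLine(F.astype(np.float32),cv2.DIST_HUBER,0,1e-4,1e-5).ravel()
    n=np.array([-vy,vx]); o=n@(np.array([x0,y0])-q[:2]); n,o=(n,o) if o>0 else (-n,-o)
    return q,np.degrees(np.arctan2(n[1],n[0])),o,len(F)
def bar(c,z=.025,box=None):
    h=cv2.cvtColor(c["image"],cv2.COLOR_RGB2HSV); m=cv2.inRange(h,(0,0,140),(180,60,255))
    if box: k=np.zeros_like(m);k[box[1]:box[3],box[0]:box[2]]=1;m=m*k
    k=max(cv2.findContours(m,cv2.RETR_EXTERNAL,cv2.CHAIN_APPROX_NONE)[0],key=cv2.contourArea)[:,0]
    P=np.array([onto(c,u,v,z)[:2] for u,v in k],np.float32)
    (x,y),(a,b),g=cv2.minAreaRect(P); 
    g=(g+45)%90-45; return (x,y),sorted((a,b)),g
def jig(b):  # pose of jig from bar: centre at x=+48
    t=np.radians(b[2]); return np.array(b[0])-.048*np.array([np.cos(t),np.sin(t)]),b[2]
E
python3 - <<'E'
from h import *
c=np.load("w1.npy",allow_pickle=True).item()
q=cover(c); b=bar(c,box=(200,90,360,122)); o,g=jig(b); print(q,b,o,g)
T=lambda p:R.from_euler("z",g,degrees=True).as_matrix()[:2,:2].T@(np.array(p)-o)
print("cover in jig",T(q[0][:2]),q[1]-g)
t=r.camera("top"); q2=cover(t,roi=np.s_[180:240,250:305]); print(q2); b2=bar(t,box=(248,180,306,194)); print(b2,jig(b2))
print("grip/pivot est", o+R.from_euler("z",g,degrees=True).as_matrix()[:2,:2]@[-.0759,0], o+R.from_euler("z",g,degrees=True).as_matrix()[:2,:2]@[-.0759+.075*np.cos(np.radians(112)),.075*np.sin(np.radians(112))])
# height from two views: hole in cover centre
print(two(c,(279.5,161.5),t,(275,210.3)))
E
```

```text
(array([0.57862748, 0.03450064, 0.04737343]), np.float32(-62.362206), np.float64(0.038669587665268505), 30) ((0.6381640434265137, 0.03130659461021423), [0.020379284396767616, 0.12815344333648682], -2.4007568359375) [0.59020617 0.03331726] -2.4007568359375
cover in jig [-0.0116181   0.00069732] -59.96145Traceback (most recent call last):
  File "<stdin>", line 6, in <module>
  File "h.py", line 25, in cover
    k=max(cs,key=cv2.contourArea)[:,0]+0.0
      ~~~^^^^^^^^^^^^^^^^^^^^^^^^
ValueError: max() iterable argument is empty
```

The cover's centre is at jig (-11.6, 0.7) mm, turned -60°, and the jig is at (0.590, 0.033) with yaw about -2.4°. I'll descend to just above the face on the -y side, where a counterclockwise stroke also pushes the cover toward the bar.

```bash
python3 -m crank '[[[2,22,50,0,-1],[2,22,100,0,-1],[2,22,150,0,-1],[2,22,195,0,-1],[2,22,215,0,-1],[2,22,227,0,-1],[2,22,227,0,-1]]]'; python3 -m crank '[[[0,0,2,0,-1],[0,0,4,0,-1],[0,0,4,0,-1]]]'; python3 -c "
from h import *
print(r.read_state()['joint_positions'])"
```

```text
time: 2.75
ee_pos: [0.5616, 0.007, 0.0332]
eef_rot: [1.0, -0.013, -0.0, 0.0]
ft_force: [0.6, 0.2, -0.2]
width: 0.0001
grip_force: 0.0
time: 3.05
ee_pos: [0.5625, 0.0081, 0.0305]
eef_rot: [1.0, -0.012, 0.001, 0.0]
ft_force: [0.1, -0.1, -0.6]
width: 0.0005
grip_force: 0.0
[ 0.33300403  0.43449361 -0.51302927  1.80472669  0.2544536   0.96633233
 -1.88084596]
```

```bash
for i in 1 2 3; do python3 -m crank '[[[0,0,1,0,-1],[0,0,1,0,-1]]]' | grep -E "ee_pos|ft"; done
```

```text
ee_pos: [0.562, 0.0082, 0.0288]
ft_force: [-0.0, -1.1, 0.5]
ee_pos: [0.5619, 0.0082, 0.0275]
ft_force: [0.3, -0.1, -0.3]
ee_pos: [0.5625, 0.0082, 0.0275]
ft_force: [-3.1, -0.5, 9.1]
```

Contact is at about 9 N, with the face at z ≈ 27 mm, which agrees with the text. I'll start with a short stroke.

```bash
python3 -m crank '[[[2.5,1.3,0,-5,-1],[5,2.4,0,-10,-1]]]' | grep -E "time|ee_pos|ft";  python3 -m crank '[[[2.7,0.3,0,-5,-1],[5.3,0.3,0,-10,-1]]]' | grep -E "ee_pos|ft"
```

```text
time: 3.85
ee_pos: [0.5674, 0.006, 0.0275]
ft_force: [-1.5, 0.3, 7.7]
ee_pos: [0.5726, 0.0058, 0.0275]
ft_force: [-2.5, -1.5, 9.5]
```

```bash
python3 -m crank '[[[2.2,1.2,0,-5,-1],[4.6,2.2,0,-10,-1],[7.1,3,0,-15,-1],[9.5,3.6,0,-20,-1]]]' | grep -E "time|ee_pos|ft";  python3 -m crank '[[[2.2,1.2,0,-5,-1],[4.6,2.2,0,-10,-1],[7.1,3,0,-15,-1],[9.5,3.6,0,-20,-1]]]' | grep -E "time|ee_pos|ft"
python3 - <<'E'
from h import *
t=r.camera("wrist")
cv2.imwrite("pics/w2.png",t["image"][:,:,::-1])
t=r.camera("top"); cv2.imwrite("pics/t2.png",cv2.resize(t["image"][170:270,230:320],None,fx=6,fy=6,interpolation=cv2.INTER_CUBIC)[:,:,::-1])
E
```

```text
time: 4.45
ee_pos: [0.583, 0.0056, 0.0275]
ft_force: [-2.6, -1.6, 9.2]
time: 4.85
ee_pos: [0.5927, 0.0083, 0.0275]
ft_force: [-2.8, -1.5, 8.3]
```

View pics/w2.png

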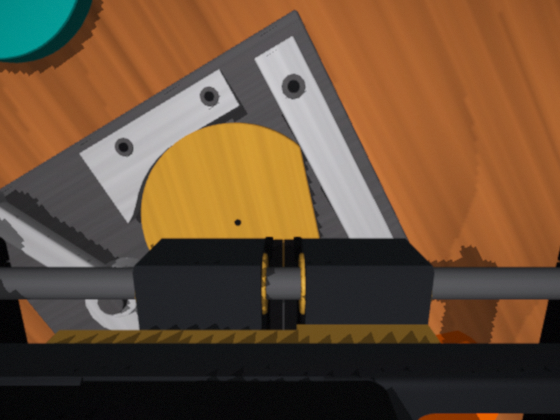

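The cover has turned about 42°: the flat edge ((300,150) to (318,238)) is still about 18° from the bar's edge ((255,60) to (357,238)). I'll lift, go back, turn the tool back and stroke again.

```bash
python3 -m crank '[[[0,0,-6,0,-1],[-10,-24,-10,8,-1],[-10,-24,-10,16,-1],[-10,-24,-10,24,-1],[-10,-24,-10,32,-1],[-10,-24,-10,40,-1],[-10,-24,-10,48,-1],[-10,-24,-10,56,-1],[-10,-24,-4,60,-1],[-10,-24,-3,60,-1],[-10,-24,-3,60,-1]]]'| grep -E "time|ee_|ft"
python3 -m crank '[[[0,0,2,0,-1],[0,0,2,0,-1]]]'| grep -E "ee_|ft"
python3 -m crank '[[[0,0,1,0,-1],[0,0,1,0,-1]]]'| grep -E "ee_|ft"
```

```text
time: 6.05
ee_pos: [0.566, 0.013, 0.0295]
ft_force: [-0.0, 0.4, -0.1]
ee_pos: [0.5663, 0.0129, 0.0276]
ft_force: [0.4, -0.8, -0.2]
ee_pos: [0.5667, 0.0128, 0.0275]
ft_force: [-2.8, 0.0, 8.6]
```

```bash
python3 -m crank '[[[2.5,0.5,0,-3,-1],[5,1,0,-6,-1],[7.5,1.5,0,-9,-1],[10,1.5,0,-12,-1],[12.5,1.5,0,-15,-1],[15,1.5,0,-18,-1]]]'| grep -E "time|ee_|ft"
python3 -m crank '[[[2.4,0.8,0,0,-1],[4.8,1.6,0,0,-1],[7.2,2.4,0,0,-1],[9.6,3.2,0,0,-1]]]'| grep -E "time|ee_|ft"
python3 -m crank '[[[0,0,-10,0,-1],[-50,-20,-40,8,-1],[-90,-31,-90,16,-1],[-90,-31,-130,18,-1],[-90,-31,-130,18,-1],[-90,-31,-130,18,-1]]]'| grep -E "time|ee_|ft"
python3 - <<'E'
from h import *
c=r.camera("wrist"); np.save("w3.npy",c,allow_pickle=True)
cv2.imwrite("pics/w3.png",c["image"][:,:,::-1])
print(cover(c))
E
```

```text
time: 7.05
ee_pos: [0.5817, 0.0105, 0.0275]
ft_force: [-2.8, -2.0, 8.4]
time: 7.45
ee_pos: [0.5917, 0.0108, 0.0275]
ft_force: [-3.4, -0.1, 9.3]
time: 8.05
ee_pos: [0.4972, 0.0146, 0.1592]
ft_force: [0.9, -0.3, -0.7]
(array([0.58917986, 0.03487987, 0.04725355]), np.float32(-1.354185), np.float64(0.03821086398485251), 50)
```

View pics/w3.png

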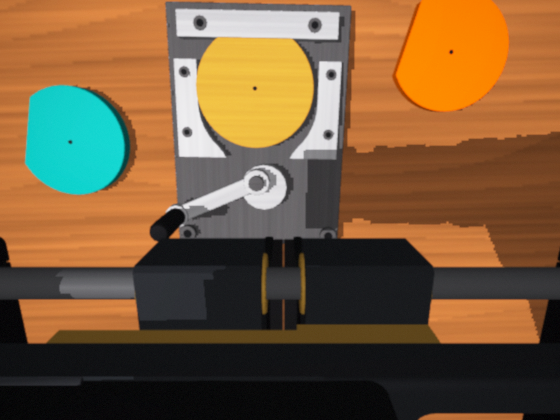

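The cover (centre (255,88)) now sits with its flat at the bar's lower edge (row ~38). The lever eye is at (257,182) and the grip runs from its top at (160,230) to its base near (180,213). I'll measure the residual angle and gap, and the grip position.

Run:
```python
from h import *
c=np.load("w3.npy",allow_pickle=True).item(); b=bar(c,box=(170,5,345,45)); print(b,jig(b))
q=cover(c); n=np.array([np.cos(np.radians(q[1])),np.sin(np.radians(q[1]))]); fm=q[0][:2]+q[2]*n
im=c["image"]; h=cv2.cvtColor(im,cv2.COLOR_RGB2HSV)
m=cv2.inRange(h,(0,0,130),(180,70,255)); 
# bar near edge: per column, transition between bar (grey) and brass/dark
pf=[];pb=[];br=brass(im)
for u in range(215,300,4):
    col=np.where(br[:60,u])[0]; k=np.where(m[8:50,u])[0]; pf.append(onto(c,u,col.min()-.5,.027)[:2]); pb.append(onto(c,u,8+k.max()+.5,.025)[:2])
for P in(pf,pb):
    a=np.polyfit(np.array(P)[:,1],np.array(P)[:,0],1); print("angle",-np.degrees(np.arctan(a[0])),"x at y=.034",np.polyval(a,.034))
cs=cv2.findContours(m[10:70],cv2.RETR_EXTERNAL,cv2.CHAIN_APPROX_SIMPLE)[0]
g,e=two(c,(160,231),r.camera("top"),(249,245)); print(g,e); print("grip top z.083",onto(c,160,231,.083),"base",onto(c,180,213,.039),"pivot",onto(c,257,182,.045))
z=im[0:70,180:330]; cv2.imwrite("pics/z3.png",cv2.resize(z,None,fx=5,fy=5,interpolation=cv2.INTER_CUBIC)[:,:,::-1])
```

```text
((0.637944221496582, 0.031112518161535263), [0.020236343145370483, 0.1279594898223877], -2.42791748046875) (array([0.58998731, 0.03314592]), -2.42791748046875)
angle -3.834337319624762 x at y=.034 0.6275239288730593
angle -2.399117911309307 x at y=.034 0.6282974711329387
[0.48384152 0.1043425  0.07662689] 0.006417935612643478
grip top z.083 [0.48809583 0.10426964 0.083     ] base [0.48938215 0.1022879  0.039     ] pivot [0.51578289 0.03486956 0.045     ]
```

View pics/z3.png

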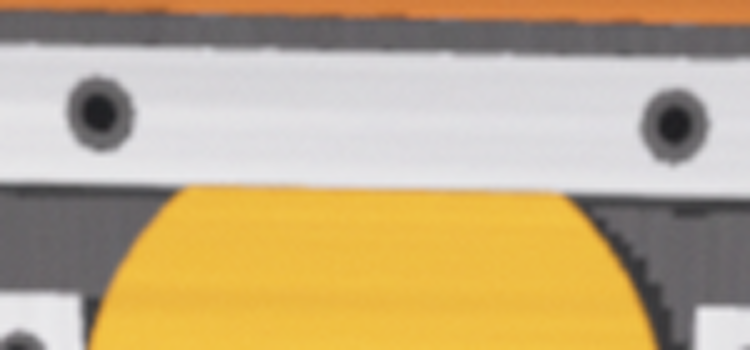

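It looks flush, with no dark line between flat and bar and less than about 1° of residual. I'll add one centred push as insurance, then go for the lever.

```bash
python3 -m crank '[[[50,-10,0,0,-1],[77,-21,40,0,-1],[77,-21,80,0,-1],[77,-21,110,0,-1],[77,-21,125,0,-1],[77,-21,129,0,-1],[77,-21,129,0,-1]]]'| grep -E "time|ee_|ft"
for i in 1 2 3; do python3 -m crank '[[[0,0,1,0,-1],[0,0,1,0,-1]]]'| grep -E "ee_|ft"; done
```

```text
time: 8.85
ee_pos: [0.5737, 0.0341, 0.0275]
ft_force: [-1.2, 0.1, 2.6]
ee_pos: [0.5739, 0.0341, 0.0275]
ft_force: [-6.9, -0.6, 12.8]
ee_pos: [0.574, 0.0341, 0.0274]
ft_force: [-10.3, -0.6, 23.5]
ee_pos: [0.574, 0.0341, 0.0273]
ft_force: [-14.8, -2.2, 34.5]
```

That was my mistake: I ran three down-steps without checking the force between them. The last two read about 23 and 34 N, which is over the 20 N marking limit. I'm backing off now.

```bash
python3 -m crank '[[[0,0,-2.3,0,-1],[0,0,-2.3,0,-1]]]'| grep -E "time|ee_|ft"
python3 -m crank '[[[2,0,0,0,-1],[4,0,0,0,-1],[6,0,0,0,-1],[8,0,0,0,-1]]]'| grep -E "time|ee_|ft"
python3 -m crank '[[[0,0,-40,0,-1],[-40,-10,-80,0,-1],[-80,-20,-120,0,-1],[-80,-20,-120,0,-1],[-80,-20,-120,0,-1]]]'| grep -E "time|ee_|ft"
python3 - <<'E'
from h import *
c=r.camera("wrist"); np.save("w4.npy",c,allow_pickle=True)
cv2.imwrite("pics/w4.png",c["image"][:,:,::-1])
print(cover(c)); s=r.read_state(); print(s["ee_pos"],s["joint_positions"])
o=np.array([.5900,.0332]);M=R.from_euler("z",-2.4,degrees=True).as_matrix()[:2,:2]
for a in range(0,147,15):
    t=np.radians(112+a); p=o+M@[-.0759+.075*np.cos(t),.075*np.sin(t)]; print(a,p.round(4),end=" ")
E
```

```text
time: 9.65
ee_pos: [0.5742, 0.0339, 0.0275]
ft_force: [-4.3, 0.5, 12.9]
time: 10.05
ee_pos: [0.5818, 0.0338, 0.0275]
ft_force: [-4.5, -0.2, 12.1]
time: 10.55
ee_pos: [0.5022, 0.056, 0.1485]
ft_force: [0.9, -0.7, -0.8]
(array([0.58929083, 0.0350624 , 0.04729961]), np.float32(-1.3190093), np.float64(0.038323088768117415), 55)
[0.50248645 0.05523684 0.1471893 ] [ 0.3864681   0.18175752 -0.63907613  1.84245533  0.1195088   1.15396396
 -1.88788743]
0 [0.489 0.107] 15 [0.4716 0.0981] 30 [0.4571 0.085 ] 45 [0.4464 0.0685] 60 [0.4404 0.0499] 75 [0.4394 0.0304] 90 [0.4435 0.0112] 105 [ 0.4524 -0.0062] 120 [ 0.4656 -0.0207] 135 [ 0.482  -0.0314]
```

View pics/w4.png

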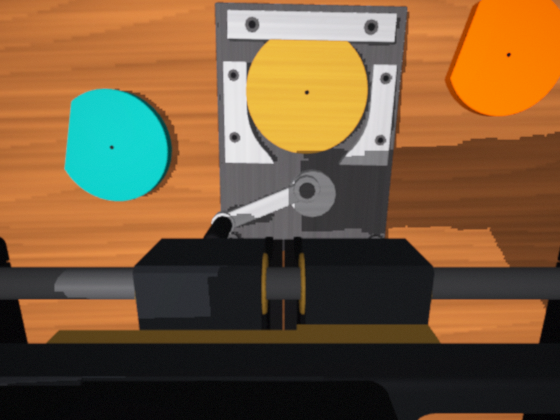

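The cover is still seated (flat at row ~38 along the bar) and the grip shows at (222,222). Now I'll open partly, turn to a yaw of about 75° (so the fingers close along the tangent in the squeeze phase) and go above the grip.

```bash
python3 -m crank '[[[-15,-48,0,-8,0.15],[-15,-48,0,-16,0.15],[-15,-48,0,-24,0.15],[-15,-48,0,-32,0.15],[-15,-48,0,-40,0.15],[-15,-48,0,-48,0.15],[-15,-48,0,-56,0.15],[-15,-48,0,-64,0.15],[-15,-48,0,-72,0.15],[-15,-48,0,-76,0.15],[-15,-48,0,-76,0.15]]]' 20| grep -E "time|ee_|ft|wid"
python3 - <<'E'
from h import *
c=r.camera("wrist"); cv2.imwrite("pics/w5.png",c["image"][:,:,::-1])
s=r.read_state(); print(R.from_quat(s["eef_rot"]).as_matrix().round(3),s["joint_positions"]); print(shift([.489,.1045,.048]), proj(c,[.489,.1045,.083]))
E
```

```text
time: 11.7
ee_pos: [0.4885, 0.1034, 0.1454]
ft_force: [0.2, 0.6, 0.2]
width: 0.0503
[[ 0.267  0.964 -0.002]
 [ 0.964 -0.267  0.001]
 [ 0.    -0.002 -1.   ]] [ 0.44788131  0.20141605 -0.81539018  1.84976361  0.15807338  1.15885317
 -0.69204731]
[ 1.13580024  0.42678146 97.6121855 ] (np.float64(282.4794816915773), np.float64(218.65969988191904))
```

View pics/w5.png

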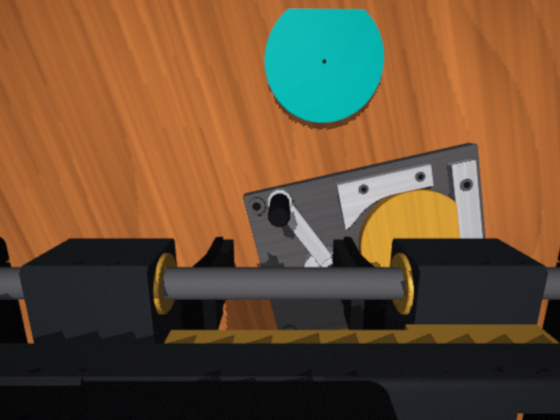

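The grip's top is at (278,215), between the fingers at (215,260) and (345,260) and within 2 mm of the prediction. Descending and closing on it.

```bash
python3 -m crank '[[[3,-1,40,0,0.15],[3,-1,70,0,0.15],[3,-1,90,0,0.15],[3,-1,97,0,0.15],[3,-1,97,0,0.15]]]' 20| grep -E "ee_|ft"
python3 -m crank '[[[0,0,0,0,-1],[0,0,0,0,-1],[0,0,0,0,-1],[0,0,0,0,-1],[0,0,0,0,-1]]]' 20
python3 - <<'E'
from h import *
s=r.read_state();p=s["ee_pos"];pv=np.array([.5142,.0364])
v=p[:2]-pv; print(np.hypot(*v),np.degrees(np.arctan2(v[1],v[0]))+2.4)
M=R.from_quat(s["eef_rot"]); v=.075*v/np.hypot(*v)
for a in range(8,152,8):
    w=R.from_euler("z",a,degrees=True).apply([*v,0])-[*v,0]; print(a,(M.inv().apply(w)*1000)[:2].round(1),end=" ")
E
```

```text
ee_pos: [0.4877, 0.107, 0.0489]
ft_force: [-0.7, 0.1, 1.3]
time: 12.75
ee_pos: [0.4882, 0.107, 0.0501]
eef_rot: [0.795, 0.606, 0.0, 0.0]
ft_force: [-2.5, 1.8, -0.3]
width: 0.0179
grip_force: 1.6
0.07525158709028384 112.60242003241211
8 [-6.7 -8.1] 16 [-14.4 -15.1] 24 [-23. -21.] 32 [-32.4 -25.7] 40 [-42.3 -29. ] 48 [-52.6 -30.9] 56 [-63.1 -31.3] 64 [-73.5 -30.3] 72 [-83.7 -27.8] 80 [-93.4 -24. ] 88 [-102.5  -18.8] 96 [-110.8  -12.4] 104 [-118.1   -5. ] 112 [-124.3    3.4] 120 [-129.3   12.7] 128 [-132.9   22.5] 136 [-135.2   32.7] 144 [-136.    43.1]
```

```bash
python3 -m crank '[[[0,0,0,0,-1],[0,0,0,0,-1],[-3.2,-4.2,0,0,-1],[-6.7,-8.1,0,0,-1],[-10.4,-11.8,0,0,-1],[-14.4,-15.1,0,0,-1],[-18.6,-18.2,0,0,-1],[-23,-21,0,0,-1]]]' 25 | grep -vE "rot"
python3 -m crank '[[[-4.6,-2.5,0,0,-1],[-9.4,-4.7,0,0,-1],[-14.3,-6.5,0,0,-1],[-19.3,-8,0,0,-1],[-24.4,-9.2,0,0,-1],[-29.6,-9.9,0,0,-1]]]' | grep -vE "rot"
```

```text
time: 13.55
ee_pos: [0.4619, 0.0901, 0.0502]
ft_force: [5.4, 0.1, 1.9]
width: 0.015
grip_force: 25.0
time: 14.15
ee_pos: [0.4446, 0.0645, 0.0501]
ft_force: [4.3, 1.8, 3.3]
width: 0.0154
grip_force: 25.0
```

```bash
python3 -m crank '[[[-5.2,-0.3,0,0,-1],[-10.5,-0.4,0,0,-1],[-15.7,0,0,0,-1],[-20.9,0.6,0,0,-1],[-26,1.7,0,0,-1],[-31.1,3.1,0,0,-1],[-36,4.9,0,0,-1],[-40.8,6.9,0,0,-1],[-45.4,9.4,0,0,-1],[-49.9,12.1,0,0,-1],[-54.1,15.2,0,0,-1],[-58.2,18.5,0,0,-1]]]' | grep -vE "rot"
python3 - <<'E'
from h import *
s=r.read_state();v=s["ee_pos"][:2]-[.5142,.0364]; print(np.hypot(*v),np.degrees(np.arctan2(v[1],v[0]))%360+2.4-112,s["joint_positions"])
E
```

```text
time: 15.35
ee_pos: [0.4422, 0.0026, 0.0485]
ft_force: [-13.7, -1.8, 12.1]
width: 0.0152
grip_force: 25.0
0.07954037768242396 95.57030584070634 [ 0.6030313   0.20272394 -0.75521607  2.07298188  0.17237505  0.93693153
 -0.51431858]
```

The lever is at about 95° of 146°. The inner finger seems to be resting on the lever arm (12 N up, pushed 4 mm outward), so I'll raise the tool a little.

```bash
python3 -m crank '[[[0,0,-4,0,-1],[0,0,-6,0,-1],[0,0,-6,0,-1]]]' | grep -vE "rot"
python3 - <<'E'
from h import *
s=r.read_state();v=s["ee_pos"][:2]-[.5142,.0364]; print(s["ft_force"],np.hypot(*v),np.degrees(np.arctan2(v[1],v[0]))%360+2.4-112)
E
```

```text
time: 15.65
ee_pos: [0.443, 0.003, 0.054]
ft_force: [-8.3, -1.4, -12.6]
width: 0.0156
grip_force: 25.0
[ -8.32376525  -1.36453863 -12.64706931] 0.07865260751595933 95.51728986875551
```

Run:
```python
from h import *
t=r.camera("wrist"); s=r.camera("scene"); 
z=s["image"][150:260,240:340]
a=cv2.resize(t["image"][120:420,100:460],(500,416)); b=cv2.resize(z,(300,330),interpolation=cv2.INTER_CUBIC)
k=np.zeros((416,800,3),np.uint8);k[:,:500]=a;k[:330,500:]=b
cv2.imwrite("pics/w6.png",k[:,:,::-1])
```

```text
(no output)
```

View pics/w6.png

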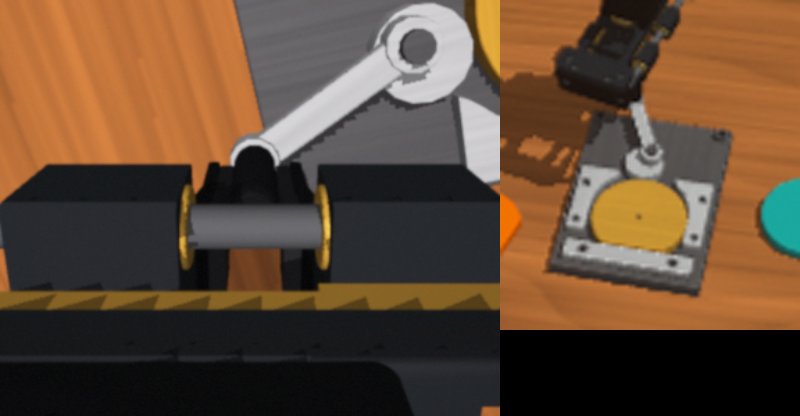

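The lever lags: the grip has slipped about 6 mm toward the front edge of the pads. I'll release, turn the tool so it closes along the tangent, and regrasp centred.

```bash
python3 -m crank '[[[0,0,0,0,0.15],[0,0,0,0,0.15],[2,0,0,0,0.15],[6,0,2,8,0.15],[6,0,4,16,0.15],[6,0,4,24,0.15],[6,0,4,32,0.15],[6,0,4,40,0.15],[6,0,4,48,0.15],[6,0,4,50,0.15],[6,0,4,50,0.15]]]' | grep -vE "rot"
python3 - <<'E'
from h import *
c=r.camera("wrist"); im=c["image"]; cv2.imwrite("pics/w7.png",im[100:400,80:480][:,:,::-1])
s=r.read_state(); print(shift([.4445,.0087,.05]),R.from_quat(s["eef_rot"]).as_matrix().round(3)[:2],s["joint_positions"],s["ft_force"])
print(proj(c,[.4445,.0087,.083]),proj(c,[.4445,.0087,.039]))
E
```

```text
time: 16.85
ee_pos: [0.4493, 0.0096, 0.0525]
ft_force: [-0.1, 0.3, -0.1]
width: 0.0499
grip_force: 0.0
[-4.56443692 -1.20585416  2.35190419] [[ 0.908  0.418  0.002]
 [ 0.418 -0.908 -0.   ]] [ 0.49691031  0.18584666 -0.65602471  2.06652511  0.14135761  0.93047241
 -1.37493627] [-0.02223518 -0.34677846  0.52016577]
(np.float64(278.55103133878526), np.float64(296.6805019710601)) (np.float64(279.5603049785974), np.float64(255.95294142239374))
```

View pics/w7.png

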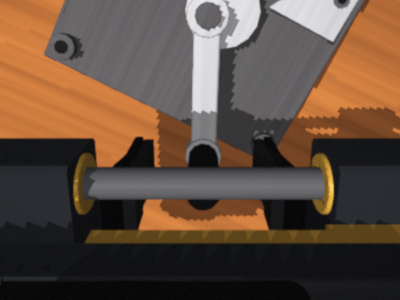

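The grip (crop (203,150–205)) now lies centred between the fingers, with the lever along tool x. That was my eleventh picture, one over the limit, so there will be no more. Closing and co-rotating.

```bash
python3 -m crank '[[[-4,0,2,0,0.15],[-4,0,2,0,-1],[-4,0,2,0,-1],[-4,0,2,0,-1],[-4,0,2,0,-1],[-4,0,2,0,-1],[-4,0,2,0,-1]]]' 25 | grep -vE "rot"
python3 -m crank '[[[0.2,5.2,0,-4,-1],[0.7,10.4,0,-8,-1],[1.6,15.6,0,-12,-1],[2.9,20.7,0,-16,-1],[4.5,25.7,0,-20,-1],[6.5,30.5,0,-24,-1]]]' | grep -vE "rot"
cat > a.py <<'E'
from h import *
s=r.read_state();v=s["ee_pos"][:2]-[.5142,.0364]; print(s["ft_force"],np.hypot(*v),np.degrees(np.arctan2(v[1],v[0]))%360+2.4-112,s["joint_positions"][6])
E
python3 a.py
```

```text
time: 17.6
ee_pos: [0.4448, 0.0076, 0.0499]
ft_force: [-0.3, 0.6, -0.7]
width: 0.0152
grip_force: 25.0
time: 18.2
ee_pos: [0.4628, -0.018, 0.0498]
ft_force: [-4.0, -1.9, 5.7]
width: 0.0153
grip_force: 25.0
[-3.95644936 -1.92045796  5.68397265] 0.07487902845031419 117.03604192142109 -0.9213049465632028
```

```bash
python3 -m crank '[[[0.2,5.2,0,-4,-1],[0.7,10.4,0,-8,-1],[1.6,15.6,0,-12,-1],[1.6,15.6,0,-12,-1]]]' | grep -E "ft|time"; python3 a.py
python3 -m crank '[[[0.1,2.6,0,-2,-1],[0.2,5.2,0,-4,-1],[0.4,7.8,0,-6,-1],[0.7,10.4,0,-8,-1],[0.7,10.4,0,-8,-1]]]' | grep -E "ft|time"; python3 a.py
```

```text
time: 18.6
ft_force: [-2.4, -5.9, 3.6]
[-2.4171367  -5.86220578  3.62188277] 0.07476517470002031 129.67720478987346 -0.7136719429407753
time: 19.1
ft_force: [-3.4, -5.1, 5.1]
[-3.40536572 -5.10204263  5.11873463] 0.07461473877900457 137.42783694161162 -0.5817384351341335
```

```bash
for i in 1; do python3 -m crank '[[[0.1,2.6,0,-2,-1],[0.2,5.2,0,-4,-1],[0.4,7.8,0,-6,-1],[0.4,7.8,0,-6,-1]]]' | grep -E "ft|time"; python3 a.py; done
python3 -m crank '[[[0.1,2.6,0,-2,-1],[0.2,5.2,0,-4,-1],[0.2,5.2,0,-4,-1]]]' | grep -E "ft|time"; python3 a.py
```

```text
time: 19.5
ft_force: [-1.6, -6.5, 3.5]
[-1.56747001 -6.45848263  3.47845611] 0.07454884730706823 143.5782175575238 -0.4842028905015854
time: 19.8
ft_force: [-13.8, -2.4, 12.5]
[-13.80103569  -2.35570557  12.52638367] 0.07427992278439 145.59173441222185 -0.4204085371238181
```

The lever is at its stop (about 2.54 rad). Releasing, lifting straight up, then checking numerically.

```bash
python3 -m crank '[[[0,-1,0,0,-1],[0,-1,0,0,0.15],[0,-1,0,0,0.15],[0,-1,0,0,0.15],[0,-1,-10,0,0.15],[0,-1,-50,0,0.15],[0,-1,-100,0,0.15],[-30,-1,-130,0,0.15],[-30,-1,-130,0,0.15],[-30,-1,-130,0,0.15]]]' | grep -vE "rot"
python3 - <<'E'
from h import *
c=r.camera("wrist"); print(cover(c))
h=cv2.cvtColor(c["image"],cv2.COLOR_RGB2HSV)
for t in (2.2,2.45,2.55):
    a=t+np.radians(112-2.4); print(t,[np.round(proj(c,[.5142+.075*np.cos(a),.0364+.075*np.sin(a),z]),1) for z in(.039,.083)])
m=cv2.inRange(h,(0,0,0),(180,255,40)); m[235:]=0
n,l,st,ce=cv2.connectedComponentsWithStats(m); i=[k for k in range(1,n) if st[k,4]>60]; print(st[i],ce[i].round())
E
```

```text
time: 20.8
ee_pos: [0.4914, -0.0644, 0.1807]
ft_force: [0.2, 0.7, 0.1]
width: 0.0503
grip_force: 0.0
(array([0.5879016 , 0.03432373, 0.04633926]), np.float32(-2.8988388), np.float64(0.039293934210513894), 37)
2.2 [array([251.4, 156.6]), array([246.4, 163.3])]
2.45 [array([271.9, 162.3]), array([270.2, 169.9])]
2.55 [array([280.4, 163.2]), array([280. , 170.9])]
[[271 156  19  24 355]] [[280. 168.]]
```

The grip's dark blob at (280,168) matches a lever angle of 2.55 rad, and the cover is at -2.9° against the bar's -2.4°. Handing in.

```bash
python3 -c "
from bench import r
print(r.close_job())"
```

```text
the job is handed in; nothing more can be done
None
```

The cover's flat is against the stop bar and the lever is locked at about 2.55 rad and released, but the attempt most likely fails: during an extra check push I pressed the cover with about 34 N (limit 20 N), and I also viewed 11 pictures instead of 10.

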